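# Fit the brush spindle into the dressing-room panel

### The job

Lift the brush-drying spindle out of its wooden rest and plug it into the counter panel, whose socket is hidden under a flush spring shutter somewhere along the middle of the cover plate in its window. Slide the tip lightly along the plate, best from one end of the window, until it drops into the socket, then press it fully home, upright, and let go. Never bear on the plate with more than 40 N, and leave the cosmetics around where they are.

Things in the scene. Friction and masses are not known exactly. Their poses are not given: they have to be found in the camera images.
- spindle_head (a point): Centre of the wooden head, 22 x 22 mm square and 36 mm tall, of a loose upright steel spindle (about 0.2 kg, varies); x, y square to the head's faces, z up. Grip the head across two faces from above. A steel disc 64 mm across lies 24 to 27 mm below this point; a flange 26 mm across has its underside 42 mm below; the tip is 72 mm below. At the start it stands in the rest, flange on its top.
- spindle_tip (a point): Centre of the flat end (8 mm across) of the spindle's shank, 72 mm below the head's centre. Over the first 8 mm it widens to the 14 mm shank; the flange's underside is 30 mm above the tip. z points up along the spindle to the head.
- rest: Fixed dark wooden rest block 64 x 64 x 40 mm, origin under its centre, z up; a 20 mm hole in its top, 36 mm deep, holds the spindle's shank at the start.
- panel: Fixed grey counter panel, 110 mm (its x) by 236 mm (its y), 46 mm high, origin under its centre, z up. Its 4 mm bezel has a central window 50 mm (x) by 110 mm (y) onto the bare, rigid metal cover plate, whose face is 42 mm above the origin. Switch and outlet on the bezel's ends stand up to 5 mm high. With the spindle home its flange rests on the plate, its tip 12 mm above this origin.
- window (a point): Centre of the window, on the cover plate's face; axes as the panel's. The one socket, 17 mm across, 34 mm deep, lies on the window's long centre line (x = 0 within 1 mm) at an unknown place between y = -30 and +30 mm, other each time. A flush shutter of the same metal closes it and sinks straight down under 0.6 to 0.9 N of spring when the tip is over it; the spindle's weight keeps it down.
- tub: Bystander: clear tub of cotton buds, 76 mm across, 80 mm tall, fixed; origin under its centre.
- palette: Bystander: flat white paint palette 100 x 170 x 10 mm, fixed; origin under its centre.
- jar: Bystander: wide clear jar with black lid, 90 mm across, 120 mm tall; origin under its centre.
- foundation: Bystander: small skin-coloured bottle, 36 mm across, 90 mm tall; origin under its centre.
- compact_a: Bystander: flat round powder compact, 72 mm across, 14 mm high; origin under its centre.
- compact_b: Bystander: flat round dark metal compact, 68 mm across, 16 mm high; origin under its centre.
- lipstick: Bystander: lipstick tube standing upright, 19 mm across, 71 mm tall; origin under its centre.
- brush: Bystander: powder brush lying flat, 160 mm long, long axis x; origin under its middle.

How it is judged:
On the way, in this order (a step that is already met when the one before it is completed fails the run):
1. the spindle is lifted clear of the rest (z of spindle_tip in the frame of rest above 0.045 m), for 0.1 s.
2. its tip slides in contact with the plate inside the window (x of spindle_tip in the frame of panel between -0.025 and 0.025 m and y of spindle_tip in the frame of panel between -0.055 and 0.055 m and z of spindle_tip in the frame of panel between 0.0395 and 0.044 m and contact force between spindle and cover above 0.3 N and linear speed of spindle above 0.002 m/s), for 0.06 s.
At the end, for the whole second after the job is handed in: The spindle stands in the socket, tip no more than 15.5 mm above the panel's origin (home within 3.5 mm) and inside the window, within 0.07 rad of upright, at rest and released (x of spindle_tip in the frame of panel between -0.025 and 0.025 m and y of spindle_tip in the frame of panel between -0.055 and 0.055 m and z of spindle_tip in the frame of panel below 0.0155 m and angle between spindle_tip's own z axis and vertical below 0.07 rad and linear speed of spindle below 0.01 m/s and contact force between the fingers and spindle below 0.05 N); the robot touches nothing.
It fails at once if the spindle bears on the cover plate with more than 40 N (contact force between spindle and cover above 40 N).
It fails at once if a bystander is moved more than 25 mm (distance of any of jar, foundation, compact_a, compact_b, lipstick, brush from where it was at the start of the episode above 0.025 m).
It also fails if it takes over 59 s, if anything falls off the work surface, if the arm or the gripper's body presses on something with over 40 N, if the wrist force passes 120 N, or if a joint passes its speed limit or range.

### The arm

A 6-joint arm with a two-finger parallel gripper is mounted at the origin on the work surface. World frame = base frame: x ahead of the robot, y to its left, z up, the work surface at z = 0. Lengths are in m, angles in rad, forces in N, time in s.
With the tool pointing down it reaches from about 0.3 to 0.875 m from the base axis. Payload 6.4 kg.
Tool frame: the origin (TCP) lies at the very end of the fingers, on their centre line; the grasp point (between the pads) lies 19 mm behind it; z points along the fingers, y is the line along which they close (so a half turn about z gives the same grasp; the last joint's range is limited). The gripper opens to 85 mm and grips with 20 to 120 N. Pads are 22 mm wide; open, the fingers measure 114 mm over their backs; the gripper's body (76 mm by 85 mm) begins 54 mm behind the grasp point. The pads swing forward as they close: fully open they stand 13 mm farther back than shut.
Start: joints at [-1.449, 0.181, 1.607, -0, 1.354, -0.206], TCP at [0.185, -0.544, 0.231] pointing down, gripper open.
Joint ranges: [-2.99, 2.99], [-0.89, 2.07], [0.3, 2.58], [-1.14, 4.28], [0, 2.63], [-3.12, 3.12]. Speed limits (rad/s): [2.57, 2.57, 3.01, 3.14, 3.14, 3.14].

### API

Orientations are given as a unit quaternion [w, x, y, z].
In Python, from bench import ctrl, camera, calibration, order, outline_of gives the robot as it stands.
- The arm moves only by the tool move_arm, never from a script. Its argument "series" is a list that holds one entry, the list of rows, each a list of 5 numbers: the opening, from 0 (shut) to 1 (fully open), then the shift along the tool's x, y, z in mm, then the turn about the tool's z in rad. A call has exactly 10 rows; each row is the pose to reach, as a shift and turn from the pose commanded when the call began, along the tool's axes at that moment; what a row does not reach only later rows make up. A row lasts 1/12 s, in which the tool goes at most 41.7 mm and 7.16 degrees, less where a joint would pass 70% of its speed; a pose out of reach is approached as far as the arm can. A call with a gripper value outside its range is refused whole. The fingers move at their own pace and stop on an object; the grip force is fixed at half the most. Time passes only in rows, so rows that repeat a pose let the fingers close, or fill a call up. It gives the time, the measured TCP pose, the force, the opening and the grip force at its end, in the units of the state.
- ctrl.get_obs(): the state, without advancing time (a new reading comes with each control period).
- camera(name): name is "scene" or "top"; returns (picture, depth): 420x560x3 uint8, blue, green, red; 420x560 float32, m along the optical axis (not along the pixel's ray), 0 where there is no reading.
- calibration(name): a dict with "intrinsics" (3x3 intrinsics, pixels), "rvec" (rotation vector, rad) and "tvec" (3), from world to camera coordinates, as OpenCV has them. Camera axes: x right, y down, z forward; pixel columns grow to the right and rows downward; lengths in m; the calibration is good to about 2 mm. A picture is of the moment at which its call begins. calibration takes no time and is no camera call.
- order.hand_in(): hands the job in; it is judged then, once.
Trained networks look in the newest picture that a camera, given by its name, has taken for a name from the list of things; names that differ only in an ending like _2 or _b are one class to them, and where a whole thing is asked for, a point or a joint stands for the part that bears it (a point fixed in the world has none). Each returns a list of dicts, best first, with "conf" (0 to 1); they miss things now and then, are a little off and sometimes report something else, mostly with a low value. They report only what shows in the picture. A call takes as long as a camera call.
- outline_of(target, camera): "region" (420x560 bool, what is visible of it) and "bbox" ([centre column, centre row, width, height] in pixels, round what is visible of it).
The state is a dict: "time_s": time; "q": joint angles; "dq": joint speeds; "joint_efforts": joint torques, N m; "eef_pos": TCP position; "eef_rot": TCP orientation; "wrist_force": force on the tool from outside, world axes, zero at the start; "torque": the same for the moment, N m; "opening": opening from 0.0 (shut) to 1.0 (fully open); "grasp_force": force on a finger pad.
Only numpy, scipy, OpenCV 4.12 (cv2) and the standard library are available. Lean on these libraries where they do the work, as an engineer would, in place of code of your own. Each camera call takes 0.05 s, during which the arm holds its last target. There are 200 camera calls.

## Working session

There is one attempt and no reset: what is moved stays moved. The work goes in short steps, Python scripts to look and compute and a tool call to move; the robot and the scene stay as the last step left them, time stands still between calls to the robot, and variables do not carry over. Pictures are saved under pics/ and viewed, at most 10 in all, crops included, and the job is handed in when it is done.

Besides the shell and the picture viewer there is one more tool, called after "Call:" as a command line: name --argument value ..., lists and objects as JSON in quotes. move_arm: Moves the arm, as the interface text tells. Its arguments: {"type":"object","properties":{"series":{"type":"array","items":{"type":"array","items":{"type":"array","items":{"type":"number"}}}}},"required":["series"]}

```bash
mkdir -p pics; cat > h.py <<'E'
import numpy as np, cv2
from bench import ctrl, camera, calibration, order, outline_of
def cal(n):
    c=calibration(n); R=cv2.Rodrigues(np.array(c["rvec"],float))[0]
    return np.array(c["intrinsics"]),R,np.array(c["tvec"]).ravel()
def cloud(n,depth):
    K,R,t=cal(n); v,u=np.mgrid[:420,:560]
    p=np.stack([(u-K[0,2])/K[0,0]*depth,(v-K[1,2])/K[1,1]*depth,depth],-1)
    w=(p-t)@R; w[depth<=0]=np.nan
    return w
E
python3 - <<'E'
from h import *
ims=[]
for n in ("top","scene"):
    im,d=camera(n); cv2.imwrite(f"pics/{n}0.png",im); np.save(f"{n}d.npy",d)
    w=cloud(n,d)
    for th in ("spindle_head","rest","panel"):
        for o in outline_of(th,n)[:2]:
            m=o["region"]; q=w[m]; q=q[~np.isnan(q[:,0])]
            print(n,th,round(o["conf"],2),np.round(o["bbox"]),len(q),np.round(np.percentile(q,[2,50,98],axis=0),3).tolist() if len(q) else None)
s=ctrl.get_obs(); print({k:np.round(v,3) for k,v in s.items()})
E
```

```text
top spindle_head 0.7 [127. 213.  25.  31.] 593 [[0.533, 0.29, 0.054], [0.556, 0.313, 0.059], [0.588, 0.345, 0.102]]
top rest 0.87 [135. 220.  35.  36.] 408 [[0.522, 0.279, 0.0], [0.542, 0.293, 0.037], [0.597, 0.338, 0.057]]
top panel 0.91 [280. 205. 112.  63.] 4366 [[0.523, -0.135, 0.007], [0.58, -0.02, 0.046], [0.649, 0.093, 0.051]]
top panel 0.64 [394. 234.  39.  32.] 1074 [[0.477, -0.313, 0.005], [0.512, -0.277, 0.032], [0.548, -0.241, 0.079]]
scene spindle_head 0.86 [348. 163.  22.  23.] 270 [[0.537, 0.287, 0.053], [0.567, 0.307, 0.058], [0.588, 0.334, 0.1]]
scene spindle_head 0.71 [346. 180.  24.  20.] 406 [[0.541, 0.277, 0.002], [0.574, 0.29, 0.028], [0.6, 0.332, 0.041]]
scene rest 0.7 [345. 180.  27.  24.] 459 [[0.538, 0.277, -0.001], [0.575, 0.291, 0.027], [0.601, 0.347, 0.041]]
scene rest 0.18 [380. 237.  18.  38.] 455 [[0.752, 0.076, -0.0], [0.77, 0.084, 0.045], [0.783, 0.139, 0.089]]
scene panel 0.96 [283. 245. 103.  80.] 3911 [[0.527, -0.144, 0.003], [0.61, -0.062, 0.044], [0.657, 0.087, 0.049]]
scene panel 0.3 [180. 235.  13.  29.] 231 [[0.376, -0.175, -0.001], [0.395, -0.17, 0.039], [0.4, -0.146, 0.072]]
{'time_s': np.float64(0.4), 'q': array([-1.449,  0.181,  1.607, -0.   ,  1.354, -0.206]), 'dq': array([-0.   , -0.002, -0.002,  0.001, -0.   , -0.   ]), 'joint_efforts': array([-0.0000e+00, -4.4431e+01, -3.5117e+01, -0.0000e+00,  4.0000e-03,
        0.0000e+00]), 'eef_pos': array([ 0.185, -0.544,  0.231]), 'eef_rot': array([-0.   ,  0.987,  0.163,  0.   ]), 'wrist_force': array([ 0.94 , -0.152, -0.272]), 'torque': array([ 0.051, -0.059,  0.02 ]), 'grasp_force': np.float64(0.0), 'opening': np.float64(0.996)}
```

View pics/top0.png

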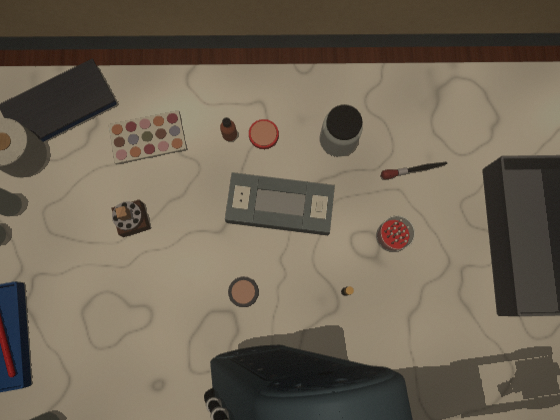

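View pics/scene0.png

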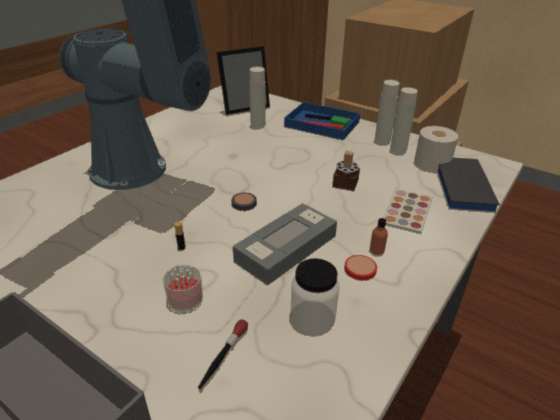

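The top view shows the spindle at about (122,212) with the rest tilted, and the panel at about (280,204), turned slightly. The scene view agrees. Next I fit the poses.

```bash
cat > fit.py <<'E'
from h import *
im=cv2.imread("pics/top0.png"); d=np.load("topd.npy"); w=cloud("top",d)
x,y,z=np.moveaxis(w,-1,0)
def rect(m,name):
    p=w[m][:,:2]*1000
    (c,s,a)=cv2.minAreaRect(p.astype(np.float32)); print(name,m.sum(),np.round(c,1),np.round(s,1),round(a,1), "z",np.round(np.median(z[m]),4),"mean",p.mean(0).round(1))
near=(abs(x-.556)<.06)&(abs(y-.313)<.06)
rect(near&(z>.085),"head"); rect(near&(z>.048)&(z<.065),"disc"); rect(near&(z>.02),"rest")
m=(abs(x-.585)<.11)&(abs(y+.02)<.16)
rect(m&(z>.0441)&(z<.049),"bezel")
rect(m&(z>.036)&(z<.0495),"panel")
print(np.round(np.percentile(z[near],[95,99,99.9]),4))
a=cv2.resize(im[190:245,95:160],None,fx=6,fy=6,interpolation=cv2.INTER_CUBIC)
b=cv2.resize(im[165:245,215:345],None,fx=6,fy=6,interpolation=cv2.INTER_CUBIC)[:, :780]
o=np.zeros((600,800,3),np.uint8)
b=cv2.resize(im[165:245,215:345],None,fx=3,fy=3,interpolation=cv2.INTER_CUBIC)
o[:330,:390]=a; o[:240,400:790]=b
img=np.load("scened.npy"); s=cv2.imread("pics/scene0.png")
o[335:335+260,:260]=cv2.resize(s[140:205,315:380],None,fx=4,fy=4,interpolation=cv2.INTER_CUBIC)
o[250:250+330,400:400+360]=cv2.resize(s[195:305,225:345],None,fx=3,fy=3,interpolation=cv2.INTER_CUBIC)
cv2.imwrite("pics/crop.png",o)
E
python3 fit.py
```

```text
head 134 [560.  316.3] [22.3 22.8] 13.4 z 0.0991 mean [559.7 315.1]
disc 480 [560.7 316.8] [62.9 61.8] 35.9 z 0.0579 mean [558.3 313.8]
rest 958 [560.5 316.4] [65.5 64.5] 16.0 z 0.0571 mean [556.2 310.4]
bezel 2976 [587.9 -21.2] [235.8 110.7] 82.1 z 0.0462 mean [587.7 -19.4]
panel 4782 [588.  -21.3] [236.5 111.3] 82.0 z 0.0452 mean [587.  -20.3]
[0.0847 0.1011 0.1031]
```

View pics/crop.png

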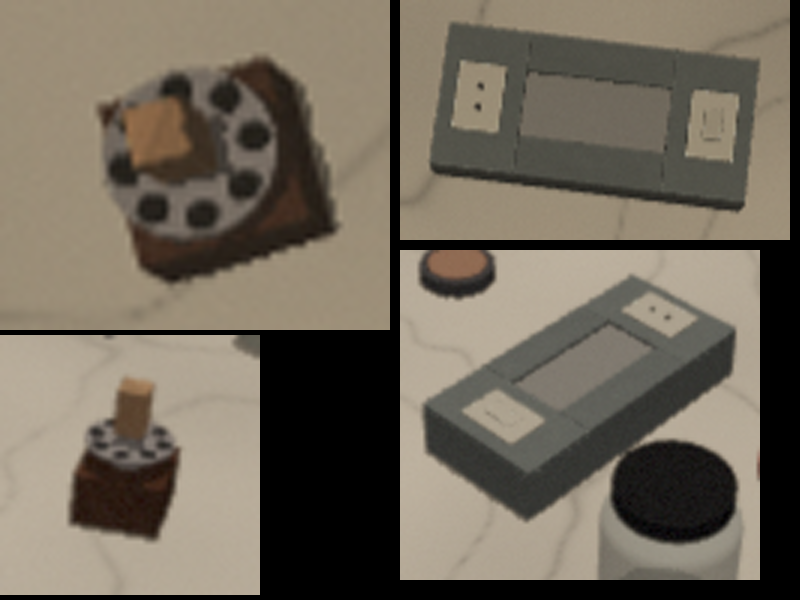

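The head is near (0.560, 0.316), top at z 0.10, turned about 13° (crop: head face at (155,130), rest tilted the same way). The panel's centre is near (0.588, -0.021), yaw about -8°, with a clear window. I'm starting the transit.

Call:
move_arm --series '[[[1, 440, -320, 0, 0.09], [1, 440, -320, 0, 0.09], [1, 440, -320, 0, 0.09], [1, 440, -320, 0, 0.09], [1, 440, -320, 0, 0.09], [1, 440, -320, 0, 0.09], [1, 440, -320, 0, 0.09], [1, 440, -320, 0, 0.09], [1, 440, -320, 0, 0.09], [1, 440, -320, 0, 0.09]]]'

```text
time_s: 1.23
eef_pos: [0.4261, -0.2021, 0.2317]
eef_rot: [0.0, 0.993, 0.118, 0.0]
wrist_force: [1.0, -0.2, 0.3]
opening: 1.002
grasp_force: 0.0
```

```bash
cat > go.py <<'E'
import sys
from h import *
from scipy.spatial.transform import Rotation as Ro
s=ctrl.get_obs(); q=s["eef_rot"]; R=Ro.from_quat([q[1],q[2],q[3],q[0]]).as_matrix()
g=np.array(list(map(float,sys.argv[1:4])))
yaw=np.degrees(np.arctan2(R[1,0],R[0,0])); dy=(float(sys.argv[4])-yaw+180)%360-180
print("t",s["time_s"],"pos",np.round(s["eef_pos"],4),"yaw",yaw.round(1),"tilt",np.degrees(np.arccos(-R[2,2])).round(2),"F",np.round(s["wrist_force"],2))
print("shift mm",np.round(R.T@(g-s["eef_pos"])*1000,1),"turn",np.round(-np.radians(dy),3))
E
python3 go.py .56 .316 .15 13.4
```

```text
t 1.2333 pos [ 0.4261 -0.2021  0.2317] yaw 13.6 tilt 0.06 F [ 0.96 -0.22  0.32]
shift mm [ 252.  -472.1   81.5] turn 0.004
```

Call:
move_arm --series '[[[1, 252, -472, 0, 0], [1, 252, -472, 0, 0], [1, 252, -472, 0, 0], [1, 252, -472, 0, 0], [1, 252, -472, 0, 0], [1, 252, -472, 0, 0], [1, 252, -472, 0, 0], [1, 252, -472, 0, 0], [1, 252, -472, 0, 0], [1, 252, -472, 0, 0]]]'

```text
time_s: 2.07
eef_pos: [0.5295, 0.2018, 0.2315]
eef_rot: [0.0, 0.993, 0.119, 0.0]
wrist_force: [0.1, 0.3, -0.2]
opening: 0.999
grasp_force: 0.0
```

```bash
python3 go.py .56 .316 .14 13.4
```

```text
t 2.0667 pos [0.5295 0.2018 0.2315] yaw 13.6 tilt 0.03 F [ 0.09  0.27 -0.24]
shift mm [  56.5 -103.8   91.5] turn 0.004
```

Call:
move_arm --series '[[[1, 56, -104, 0, 0], [1, 56, -104, 0, 0], [1, 56, -104, 20, 0], [1, 56, -104, 50, 0], [1, 56, -104, 80, 0], [1, 56, -104, 80, 0], [1, 56, -104, 80, 0], [1, 56, -104, 80, 0], [1, 56, -104, 80, 0], [1, 56, -104, 80, 0]]]'

```text
time_s: 2.9
eef_pos: [0.5609, 0.3139, 0.154]
eef_rot: [-0.0, 0.993, 0.118, 0.002]
wrist_force: [-0.3, 0.5, 0.4]
opening: 1.003
grasp_force: 0.0
```

```bash
python3 go.py .56 .316 .064 13.4
python3 - <<'E'
from h import *
im,d=camera("scene"); 
cv2.imwrite("pics/s1.png",cv2.resize(im[40:240,240:460],None,fx=2.7,fy=2.7))
E
```

```text
t 2.9 pos [0.5609 0.3139 0.154 ] yaw 13.6 tilt 0.24 F [-0.31  0.5   0.36]
shift mm [-0.8 -2.2 90. ] turn 0.003
```

View pics/s1.png

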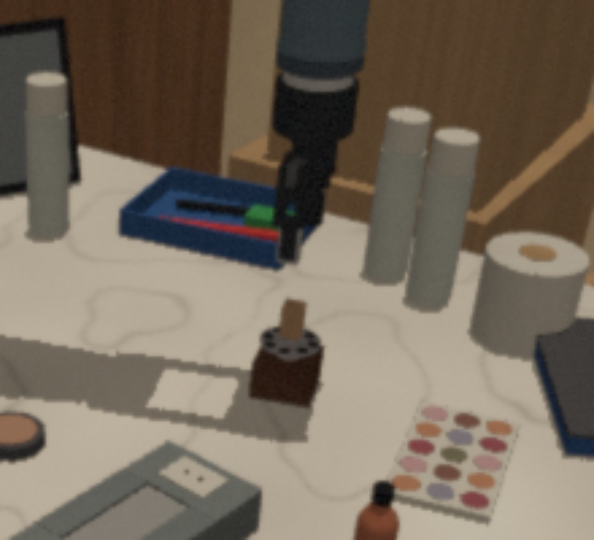

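The open gripper is above the head at about (290,300) in the crop, lined up. I descend and close.

Call:
move_arm --series '[[[1, -1, -2, 25, 0], [1, -1, -2, 50, 0], [1, -1, -2, 70, 0], [1, -1, -2, 82, 0], [1, -1, -2, 88, 0], [1, -1, -2, 88, 0], [1, -1, -2, 88, 0], [1, -1, -2, 88, 0], [0, -1, -2, 88, 0], [0, -1, -2, 88, 0]]]'

```text
time_s: 3.78
eef_pos: [0.5587, 0.3158, 0.0646]
eef_rot: [-0.0, 0.993, 0.119, 0.001]
wrist_force: [-0.5, -0.5, 0.6]
opening: 0.748
grasp_force: 0.0
```

Call:
move_arm --series '[[[0, 0, 0, 0, 0], [0, 0, 0, 0, 0], [0, 0, 0, 0, 0], [0, 0, 0, 0, 0], [0, 0, 0, 0, 0], [0, 0, 0, 0, 0], [0, 0, 0, 0, 0], [0, 0, 0, 0, 0], [0, 0, 0, 0, 0], [0, 0, 0, 0, 0]]]'

```text
time_s: 4.62
eef_pos: [0.5581, 0.3156, 0.0636]
eef_rot: [-0.0, 0.993, 0.119, 0.0]
wrist_force: [-0.6, 0.1, 3.7]
opening: 0.252
grasp_force: 59.1
```

```bash
python3 go.py .56 .316 .064 13.4
```

```text
t 4.6167 pos [0.5581 0.3156 0.0636] yaw 13.6 tilt 0.03 F [-0.57  0.09  3.73]
shift mm [ 1.9  0.1 -0.4] turn 0.004
```

Call:
move_arm --series '[[[0, 0, 0, -4, 0], [0, 0, 0, -12, 0], [0, 0, 0, -25, 0], [0, 0, 0, -40, 0], [0, 0, 0, -55, 0], [0, 0, 0, -75, 0], [0, 0, 0, -90, 0], [0, 0, 0, -100, 0], [0, 0, 0, -100, 0], [0, 0, 0, -100, 0]]]'

```text
time_s: 5.45
eef_pos: [0.5581, 0.3156, 0.164]
eef_rot: [-0.0, 0.993, 0.119, 0.001]
wrist_force: [-0.5, 0.6, -0.9]
opening: 0.25
grasp_force: 58.6
```

```bash
python3 go.py .5935 .0203 .140 -7.9
```

```text
t 5.45 pos [0.5581 0.3156 0.164 ] yaw 13.6 tilt 0.07 F [-0.52  0.58 -0.86]
shift mm [-35.2 295.4  23.9] turn 0.376
```

Call:
move_arm --series '[[[0, -5, 30, 0, 0.05], [0, -10, 65, 0, 0.12], [0, -15, 105, 0, 0.2], [0, -20, 145, 0, 0.28], [0, -25, 185, 0, 0.35], [0, -30, 225, 0, 0.376], [0, -33, 260, 0, 0.376], [0, -35, 285, 0, 0.376], [0, -35, 295, 0, 0.376], [0, -35, 295, 0, 0.376]]]'

```text
time_s: 6.28
eef_pos: [0.5931, 0.0183, 0.162]
eef_rot: [0.0, 0.997, -0.071, -0.001]
wrist_force: [-0.1, 0.2, -1.8]
opening: 0.249
grasp_force: 59.2
```

```bash
python3 go.py .5935 .0203 .140 -7.9
python3 - <<'E'
from h import *
o=[]
for n in ("top","scene"):
    im,d=camera(n); w=cloud(n,d); s=ctrl.get_obs(); p=s["eef_pos"]
    x,y,z=np.moveaxis(w,-1,0)
    m=(abs(x-p[0])<.05)&(abs(y-p[1])<.05)
    # disc: top face at TCP z - 5..; find edge points
    mm=m&(z>p[2]-.012)&(z<p[2]+.002)
    q=w[mm]*1000
    if len(q)>10:
        (c,r)=cv2.minEnclosingCircle(q[:,:2].astype(np.float32)); print(n,len(q),np.round(c,1),round(r,1),"z",np.round(np.median(q[:,2]),1),"x",np.percentile(q[:,0],[2,98]).round(1),"y",np.percentile(q[:,1],[2,98]).round(1))
    sh=m&(z<p[2]-.025)&(z>p[2]-.056); q=w[sh]*1000
    if len(q)>5: print("shank",n,len(q),np.percentile(q,[2,50,98],axis=0).round(1).tolist())
    o.append(cv2.resize(im[110:300,200:390],(400,400),interpolation=cv2.INTER_CUBIC))
cv2.imwrite("pics/c2.png",np.hstack(o))
E
```

```text
t 6.2833 pos [0.5931 0.0183 0.162 ] yaw -8.1 tilt 0.11 F [-0.13  0.17 -1.77]
shift mm [ 0.2 -2.1 22. ] turn -0.004
top 263 [591.3  19.4] 29.7 z 156.4 x [565.7 592.8] y [-8.2 46.7]
scene 261 [597.9  19.3] 32.5 z 155.7 x [569.  627.7] y [-11.   46.5]
shank scene 49 [[594.7, 12.3, 109.5], [599.6, 14.8, 123.8], [604.0, 22.0, 133.8]]
```

View pics/c2.png

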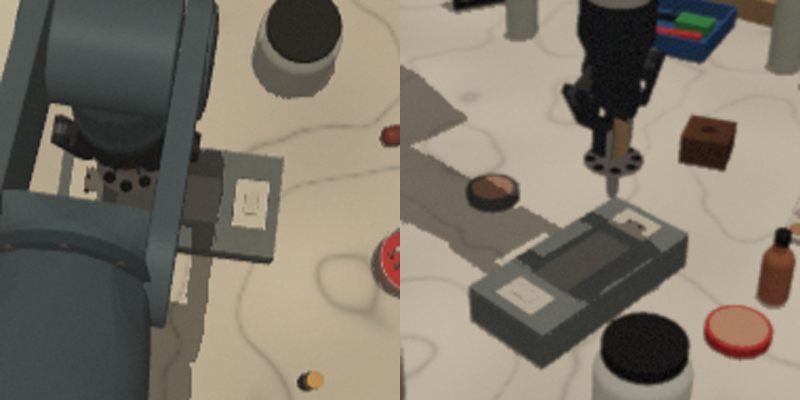

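The spindle is held upright above the window's +y end (right pane, disc at about (613,158)). The disc centre sits 3–4 mm ahead of the TCP in x. I check the panel against the scene camera's first depth image.

```bash
python3 - <<'E'
from h import *
w=cloud("scene",np.load("scened.npy")); x,y,z=np.moveaxis(w,-1,0)
m=(abs(x-.585)<.11)&(abs(y+.02)<.16)&(z>.044)&(z<.0495)
print(cv2.minAreaRect((w[m][:,:2]*1000).astype(np.float32)))
n=(abs(x-.56)<.05)&(abs(y-.316)<.05)&(z>.05)&(z<.065)
q=w[n]*1000; print(cv2.minEnclosingCircle(q[:,:2].astype(np.float32)))
# plate from top: window points
w=cloud("top",np.load("topd.npy")); x,y,z=np.moveaxis(w,-1,0)
c=np.array([.588,-.0213]); a=np.radians(-7.9); dx=x-c[0];dy=y-c[1]
px=dx*np.cos(a)+dy*np.sin(a); py=-dx*np.sin(a)+dy*np.cos(a)
win=(abs(py)<.045)&(abs(px)<.04)
for lo in np.arange(-40,40,4): 
    k=win&(px*1000>=lo)&(px*1000<lo+4); print(lo,round(float(np.median(z[k])*1000),1),end="; ")
E
```

```text
((589.4803466796875, -22.210594177246094), (237.57476806640625, 112.3038101196289), 81.64307403564453)
((562.3380126953125, 316.4457702636719), 34.17604064941406)
-40 46.0; -36 45.4; -32 45.9; -28 45.6; -24 42.0; -20 41.9; -16 41.8; -12 41.6; -8 41.9; -4 41.7; 0 41.4; 4 41.5; 8 42.3; 12 42.2; 16 41.7; 20 42.8; 24 44.5; 28 45.6; 32 46.2; 36 45.9;
```

Call:
move_arm --series '[[[0, -1, -1, 5, -0.004], [0, -2, -1, 15, -0.004], [0, -3, -1, 30, -0.004], [0, -3, -1, 42, -0.004], [0, -3, -1, 50, -0.004], [0, -3, -1, 55, -0.004], [0, -3, -1, 57, -0.004], [0, -3, -1, 58, -0.004], [0, -3, -1, 58, -0.004], [0, -3, -1, 58, -0.004]]]'

```text
time_s: 7.22
eef_pos: [0.5911, 0.0219, 0.1059]
eef_rot: [0.0, 0.998, -0.067, 0.001]
wrist_force: [0.3, -0.4, -1.5]
opening: 0.25
grasp_force: 59.2
```

```bash
python3 go.py .5908 .0213 .0956 -7.9
```

```text
t 7.2167 pos [0.5911 0.0219 0.1059] yaw -7.7 tilt 0.07 F [ 0.3 -0.4 -1.5]
shift mm [-0.2  0.6 10.3] turn 0.004
```

Call:
move_arm --series '[[[0, 0, 0, 2, 0], [0, 0, 0, 4, 0], [0, 0, 0, 5.5, 0], [0, 0, 0, 6.5, 0], [0, 0, 0, 7.5, 0], [0, 0, 0, 8, 0], [0, 0, 0, 8.5, 0], [0, 0, 0, 9, 0], [0, 0, 0, 9, 0], [0, 0, 0, 9, 0]]]'

```text
time_s: 8.05
eef_pos: [0.5906, 0.022, 0.0963]
eef_rot: [-0.0, 0.998, -0.067, 0.0]
wrist_force: [0.0, -0.5, -2.1]
opening: 0.25
grasp_force: 59.2
```

Call:
move_arm --series '[[[0, 0, 0, 0.1, 0], [0, 0, 0, 0.2, 0], [0, 0, 0, 0.3, 0], [0, 0, 0, 0.4, 0], [0, 0, 0, 0.5, 0], [0, 0, 0, 0.6, 0], [0, 0, 0, 0.7, 0], [0, 0, 0, 0.8, 0], [0, 0, 0, 0.8, 0], [0, 0, 0, 0.8, 0]]]'

```text
time_s: 8.88
eef_pos: [0.5906, 0.022, 0.0956]
eef_rot: [0.0, 0.998, -0.067, 0.0]
wrist_force: [-0.4, -0.2, -1.4]
opening: 0.25
grasp_force: 59.2
```

Call:
move_arm --series '[[[0, 0, 0, 0.1, 0], [0, 0, 0, 0.2, 0], [0, 0, 0, 0.3, 0], [0, 0, 0, 0.4, 0], [0, 0, 0, 0.5, 0], [0, 0, 0, 0.6, 0], [0, 0, 0, 0.7, 0], [0, 0, 0, 0.8, 0], [0, 0, 0, 0.8, 0], [0, 0, 0, 0.8, 0]]]'

```text
time_s: 9.72
eef_pos: [0.5908, 0.022, 0.0955]
eef_rot: [0.0, 0.998, -0.067, 0.0]
wrist_force: [-3.4, 0.6, 6.3]
opening: 0.252
grasp_force: 60.1
```

Call:
move_arm --series '[[[0, 0, 0.8, -0.1, 0], [0, 0, 1.6, -0.1, 0], [0, 0, 2.4, -0.1, 0], [0, 0, 3.2, -0.1, 0], [0, 0, 4, -0.1, 0], [0, 0, 4.8, -0.1, 0], [0, 0, 5.6, -0.1, 0], [0, 0, 6.4, -0.1, 0], [0, 0, 7.2, -0.1, 0], [0, 0, 8, -0.1, 0]]]'

```text
time_s: 10.55
eef_pos: [0.5904, 0.0144, 0.0955]
eef_rot: [-0.0, 0.998, -0.067, 0.001]
wrist_force: [0.4, 3.9, 5.1]
opening: 0.251
grasp_force: 60.1
```

Call:
move_arm --series '[[[0, 0, 0.8, 0, 0], [0, 0, 1.6, 0, 0], [0, 0, 2.4, 0, 0], [0, 0, 3.2, 0, 0], [0, 0, 4, 0, 0], [0, 0, 4.8, 0, 0], [0, 0, 5.6, 0, 0], [0, 0, 6.4, 0, 0], [0, 0, 7.2, 0, 0], [0, 0, 8, 0, 0]]]'

```text
time_s: 11.38
eef_pos: [0.5893, 0.0065, 0.0955]
eef_rot: [-0.0, 0.998, -0.067, 0.001]
wrist_force: [0.2, 2.9, 4.7]
opening: 0.248
grasp_force: 60.1
```

Call:
move_arm --series '[[[0, 0, 0.8, 0, 0], [0, 0, 1.6, 0, 0], [0, 0, 2.4, 0, 0], [0, 0, 3.2, 0, 0], [0, 0, 4, 0, 0], [0, 0, 4.8, 0, 0], [0, 0, 5.6, 0, 0], [0, 0, 6.4, 0, 0], [0, 0, 7.2, 0, 0], [0, 0, 8, 0, 0]]]'

```text
time_s: 12.22
eef_pos: [0.5883, -0.0014, 0.0955]
eef_rot: [-0.0, 0.998, -0.067, 0.001]
wrist_force: [0.3, 2.8, 5.1]
opening: 0.251
grasp_force: 60.1
```

Call:
move_arm --series '[[[0, 0, 0.8, 0, 0], [0, 0, 1.6, 0, 0], [0, 0, 2.4, 0, 0], [0, 0, 3.2, 0, 0], [0, 0, 4, 0, 0], [0, 0, 4.8, 0, 0], [0, 0, 5.6, 0, 0], [0, 0, 6.4, 0, 0], [0, 0, 7.2, 0, 0], [0, 0, 8, 0, 0]]]'

```text
time_s: 13.05
eef_pos: [0.5872, -0.0094, 0.0955]
eef_rot: [-0.0, 0.998, -0.067, 0.001]
wrist_force: [0.3, 2.7, 5.2]
opening: 0.247
grasp_force: 60.0
```

Call:
move_arm --series '[[[0, 0, 0.8, 0, 0], [0, 0, 1.6, 0, 0], [0, 0, 2.4, 0, 0], [0, 0, 3.2, 0, 0], [0, 0, 4, 0, 0], [0, 0, 4.8, 0, 0], [0, 0, 5.6, 0, 0], [0, 0, 6.4, 0, 0], [0, 0, 7.2, 0, 0], [0, 0, 8, 0, 0]]]'

```text
time_s: 13.88
eef_pos: [0.5861, -0.0173, 0.0955]
eef_rot: [-0.0, 0.998, -0.067, 0.001]
wrist_force: [0.7, 4.3, 5.8]
opening: 0.25
grasp_force: 60.0
```

Call:
move_arm --series '[[[0, 0, 0.8, 0, 0], [0, 0, 1.6, 0, 0], [0, 0, 2.4, 0, 0], [0, 0, 3.2, 0, 0], [0, 0, 4, 0, 0], [0, 0, 4.8, 0, 0], [0, 0, 5.6, 0, 0], [0, 0, 6.4, 0, 0], [0, 0, 7.2, 0, 0], [0, 0, 8, 0, 0]]]'

```text
time_s: 14.72
eef_pos: [0.5848, -0.0255, 0.0953]
eef_rot: [-0.0, 0.998, -0.067, 0.001]
wrist_force: [0.9, 3.3, 4.3]
opening: 0.253
grasp_force: 60.0
```

Call:
move_arm --series '[[[0, 0, 0.6, 0, 0], [0, 0, 1.2, 0, 0], [0, 0, 1.8, 0, 0], [0, 0, 2.4, 0, 0], [0, 0, 3, 0, 0], [0, 0, 3.5, 0, 0], [0, 0, 4, 0, 0], [0, 0, 4, 0, 0], [0, 0, 4, 0, 0], [0, 0, 4, 0, 0]]]'

```text
time_s: 15.55
eef_pos: [0.5836, -0.0296, 0.0948]
eef_rot: [0.0, 0.998, -0.067, -0.0]
wrist_force: [-0.8, -0.3, -1.4]
opening: 0.251
grasp_force: 59.2
```

The force has vanished, so the tip is over the shutter. I lower gently.

Call:
move_arm --series '[[[0, 0, 1, 0, 0], [0, 0, 1.5, 0.3, 0], [0, 0, 1.5, 0.6, 0], [0, 0, 1.5, 1, 0], [0, 0, 1.5, 1.3, 0], [0, 0, 1.5, 1.6, 0], [0, 0, 1.5, 2, 0], [0, 0, 1.5, 2.3, 0], [0, 0, 1.5, 2.6, 0], [0, 0, 1.5, 3, 0]]]'

```text
time_s: 16.38
eef_pos: [0.5834, -0.031, 0.0918]
eef_rot: [0.0, 0.998, -0.067, 0.0]
wrist_force: [0.2, -0.1, -0.8]
opening: 0.245
grasp_force: 59.2
```

Call:
move_arm --series '[[[0, 0, 0, 0.4, 0], [0, 0, 0, 0.8, 0], [0, 0, 0, 1.2, 0], [0, 0, 0, 1.6, 0], [0, 0, 0, 2, 0], [0, 0, 0, 2.4, 0], [0, 0, 0, 2.8, 0], [0, 0, 0, 3.2, 0], [0, 0, 0, 3.2, 0], [0, 0, 0, 3.2, 0]]]'

```text
time_s: 17.22
eef_pos: [0.5833, -0.031, 0.0886]
eef_rot: [-0.0, 0.998, -0.067, -0.0]
wrist_force: [0.6, 0.2, -1.6]
opening: 0.251
grasp_force: 59.2
```

Call:
move_arm --series '[[[0, 0, 0, 0.4, 0], [0, 0, 0, 0.8, 0], [0, 0, 0, 1.2, 0], [0, 0, 0, 1.6, 0], [0, 0, 0, 2, 0], [0, 0, 0, 2.4, 0], [0, 0, 0, 2.8, 0], [0, 0, 0, 3.2, 0], [0, 0, 0, 3.2, 0], [0, 0, 0, 3.2, 0]]]'

```text
time_s: 18.05
eef_pos: [0.5833, -0.031, 0.0854]
eef_rot: [-0.0, 0.998, -0.067, -0.0]
wrist_force: [-1.1, 0.4, -0.6]
opening: 0.249
grasp_force: 59.2
```

It is past the taper and free, so I go on down.

Call:
move_arm --series '[[[0, 0, 0, 1, 0], [0, 0, 0, 2.5, 0], [0, 0, 0, 4.5, 0], [0, 0, 0, 6.5, 0], [0, 0, 0, 8.5, 0], [0, 0, 0, 10.5, 0], [0, 0, 0, 12.5, 0], [0, 0, 0, 14.5, 0], [0, 0, 0, 16, 0], [0, 0, 0, 16, 0]]]'

```text
time_s: 18.88
eef_pos: [0.5831, -0.031, 0.0689]
eef_rot: [-0.0, 0.998, -0.067, -0.0]
wrist_force: [0.3, 0.2, -0.8]
opening: 0.25
grasp_force: 59.2
```

Call:
move_arm --series '[[[0, 0, 0, 0.5, 0], [0, 0, 0, 1, 0], [0, 0, 0, 1.5, 0], [0, 0, 0, 2, 0], [0, 0, 0, 2.5, 0], [0, 0, 0, 3, 0], [0, 0, 0, 3.5, 0], [0, 0, 0, 4, 0], [0, 0, 0, 4.2, 0], [0, 0, 0, 4.2, 0]]]'

```text
time_s: 19.72
eef_pos: [0.5834, -0.031, 0.0656]
eef_rot: [0.0, 0.998, -0.067, 0.0]
wrist_force: [-2.7, -0.2, 3.5]
opening: 0.249
grasp_force: 60.0
```

It is seated at the expected height with light contact. I release and retreat.

Call:
move_arm --series '[[[0.6, 0, 0, 0, 0], [0.6, 0, 0, 0, 0], [0.7, 0, 0, 0, 0], [0.7, 0, 0, 0, 0], [0.7, 0, 0, 0, 0], [0.7, 0, 0, 0, 0], [0.7, 0, 0, -3, 0], [0.7, 0, 0, -8, 0], [0.7, 0, 0, -18, 0], [0.7, 0, 0, -30, 0]]]'

```text
time_s: 20.55
eef_pos: [0.583, -0.0309, 0.0957]
eef_rot: [-0.0, 0.998, -0.067, -0.001]
wrist_force: [0.6, 0.3, 0.5]
opening: 0.698
grasp_force: 0.0
```

Call:
move_arm --series '[[[0.7, 0, 0, -15, 0], [0.7, 0, 0, -35, 0], [0.7, 0, 0, -60, 0], [0.7, 0, 0, -80, 0], [0.7, 0, 0, -100, 0], [0.7, 0, 0, -110, 0], [0.7, 0, 0, -110, 0], [0.7, 0, 0, -110, 0], [0.7, 0, 0, -110, 0], [0.7, 0, 0, -110, 0]]]'

```text
time_s: 21.38
eef_pos: [0.5824, -0.0308, 0.2035]
eef_rot: [-0.0, 0.998, -0.067, -0.001]
wrist_force: [0.2, -0.8, -0.5]
opening: 0.699
grasp_force: 0.0
```

```bash
python3 - <<'E'
from h import *
im,d=camera("scene"); w=cloud("scene",d); x,y,z=np.moveaxis(w,-1,0)
m=(abs(x-.588)<.04)&(abs(y+.031)<.035)
h=z[m]; print(np.nanpercentile(h,[50,90,98,99.5]).round(4))
k=m&(z>.053)&(z<.065); print("disc z",np.median(z[k]).round(4), k.sum()); s=ctrl.get_obs(); print(s["time_s"],s["eef_pos"],s["opening"],s["grasp_force"])
cv2.imwrite("pics/end.png",cv2.resize(im[120:320,180:400],None,fx=2.7,fy=2.7))
E
```

```text
[0.3826 0.503  0.5372 0.5419]
disc z 0.0594 296
21.4333 [ 0.58250309 -0.03082407  0.20359014] 0.6951540873115981 0.0
```

View pics/end.png

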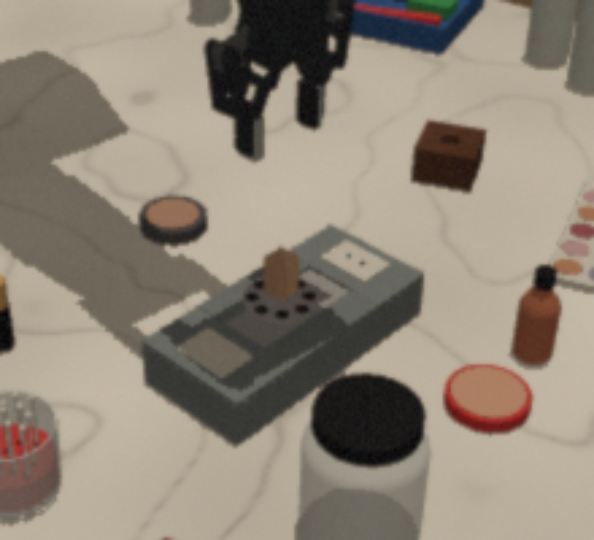

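The spindle stands upright in the window (head at about (282,273)). The disc top measures 59.4 mm against about 60 mm expected when home. The gripper is clear and the bystanders are untouched.

```bash
python3 -c "
from bench import order
print(order.hand_in())"
```

```text
the job is handed in; nothing more can be done
None
```

I lifted the spindle out, slid it along the plate until it dropped into the socket, pressed it fully home, let go and handed the job in; the last picture shows it upright with no bystander disturbed, but hand-in returned no verdict.

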